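# Put the slicer inserts back in their holder

## Robot

A 6-joint arm with a two-finger parallel gripper is mounted at the origin on a cart in front of the work surface, level with it; the furniture and walls round the work are solid. World frame = base frame: x ahead of the robot, y to its left, z up, the work surface at z = 0. Lengths are in m, angles in degrees, forces in N, time in s.
With the tool pointing down it reaches from about 0.375 to 0.925 m from the base axis. Payload 5.7 kg.
Tool frame: the origin (TCP) lies midway between the tips of the shut fingers; the grasp point (between the pads) lies 19 mm behind it (grip_point_offset is the distance from the TCP to the grasp point, in m); z points along the fingers, y is the line along which they close (so a half turn about z gives the same grasp; the last joint's range is limited). The gripper opens to 88 mm and grips with 3 to 60 N. Pads are 20 mm wide; open, the fingers measure 115 mm over their backs; the gripper's body (75 mm by 178 mm) begins 61 mm behind the grasp point.
Start: joints at [57.519, 20.558, 86.54, -0, 72.909, -6.595], TCP at [0.262, 0.54, 0.194] pointing down, gripper open.
Joint ranges: [-170.27, 170.27], [-57.76, 135], [12.27, 136.19], [-55.21, 235.2], [11.17, 155.16], [-170.74, 170.74]. Speed limits (degrees/s): [136.94, 136.94, 180, 180, 180, 180].

## Interface

Orientations are given as [roll, pitch, yaw] about the fixed x, y, z axes, in that order (R = Rz(yaw) Ry(pitch) Rx(roll)).
In Python, from workcell import observe, capture, camera_params, sign_off, grip_point_offset gives the robot as it stands. The module is installed in compiled form; this text tells all that it offers.
- The arm moves only by the tool carry_out, never from a script. Its argument "commands" is a list of rows, each an object with "rot": the turn, a rotation vector about the tool's x, y, z scaled (see below), a list of three; "xyz": the shift along the tool's x, y, z scaled (see below), a list of three; "grip": the opening, from -1 (shut) to 1 (fully open). In form: [{"rot": [ax, ay, az], "xyz": [tx, ty, tz], "grip": grip}, ...]. A call has exactly 10 rows; each row is the pose to reach, as a shift and turn from the pose commanded when the call began, along the tool's axes at that moment; what a row does not reach only later rows make up. The controller multiplies each number of a shift by 0.5 m and each number of a turn by pi/4 rad. A row lasts 1/10 s, in which the tool goes at most 50 mm and 8.59 degrees, less where a joint would pass 70% of its speed; a pose out of reach is approached as far as the arm can. A call with a number of a shift or a turn outside -1 to 1 is refused whole. A call with a gripper value outside its range is refused whole. The fingers move at their own pace and stop on an object; the grip force is fixed at half the most. Time passes only in rows, so rows that repeat a pose let the fingers close, or fill a call up. It gives the time, the measured TCP pose, the force, the opening and the grip force at its end, in the units of the state.
- observe(): the state, without advancing time (a new reading comes with each control period).
- capture(name): name is "scene" or "top" or "wrist"; returns (picture, depth): 420x560x3 uint8, red, green, blue; 420x560 float32, m along the optical axis (not along the pixel's ray), 0 where there is no reading.
- camera_params(name): a dict with "camera_matrix" (3x3 intrinsics, pixels), "k1" (the pictures are not rectified: a ray, as slopes to the right and down, at radius r is drawn at 1 + k1 r^2 times it, then the intrinsics apply), "T" (4x4, takes a point from camera to world coordinates). Camera axes: x right, y down, z forward; pixel columns grow to the right and rows downward; lengths in m; the calibration is good to about 2 mm. A picture is of the moment at which its call begins: read the wrist's pose just before it. camera_params takes no time and is no camera call; for the wrist camera it gives the pose at the moment of the call.
- sign_off(): hands the job in; it is judged then, once.
The state is a dict: "time_s": time; "joint_positions": joint angles; "joint_vel": joint speeds; "tau": joint torques, N m; "tool_pos": TCP position; "orientation": TCP orientation; "ft_force": force on the tool from outside, world axes, zero at the start; "moment": the same for the moment, N m; "finger_gap": finger opening in m; "gripper_force": force on a finger pad.
Only numpy, scipy, OpenCV 4.12 (cv2) and the standard library are available. Lean on these libraries where they do the work, as an engineer would, in place of code of your own. Each camera call takes 0.05 s, during which the arm holds its last target. There are 200 camera calls.

## Task

Put the two loose slicer inserts, the thin one and the thick one, back into the two empty slots of the holder, each in the slot of its own width beside the insert that is already there. Push each one straight down between the springy cheeks until you feel it come to rest on the stop hidden in its slot, without forcing it (keep the push under 20 N), and let go. Leave the kitchen timer, the spoon rest and the glass where they are.

Things in the scene. Friction and masses are not known exactly. Their poses are not given: they have to be found in the camera images.
- holder: holder fixed to the worktop: block 104 (x) x 162 (y) x 66 mm high, three slots along its x, 55 mm apart in y. Origin: middle of its underside; z up. The middle slot holds a fixed insert already home, 44 mm of it above the holder. Slot at +y (left, seen from the robot): narrow, thin insert; at -y: wide, thick insert.
- slot_thin (a point): middle of the mouth of the narrow (+y) slot, for the thin insert, 66 mm over the worktop, level with the holder's top; x along the slot, z up out of it. 88 mm long (4 mm to spare at each end). Two black cheeks slope inwards over the top 17 mm to a throat 8 mm wide, then go straight down; each gives way sideways up to 4 mm on a spring.
- slot_thick (a point): middle of the mouth of the wide (-y) slot, for the thick insert, 66 mm over the worktop, level with the holder's top; x along the slot, z up out of it. 88 mm long (4 mm to spare at each end). Two black cheeks slope inwards over the top 17 mm to a throat 14 mm wide, then go straight down; each gives way sideways up to 4 mm on a spring.
- insert_thin_centre (a point): centre of the thin insert, 44 mm above its bottom edge: a plain plastic plate standing loose on its long edge, 80 mm long (x), 12 mm thick (y), 88 mm high (z), about 60 g; steel strip low on each face, ribs near the top. Both ends alike. Home, 38 to 64 mm of it still stands above the holder: hold it by its upper 35 mm only.
- insert_thick_centre (a point): centre of the thick insert, 44 mm above its bottom edge: a plain plastic plate standing loose on its long edge, 80 mm long (x), 18 mm thick (y), 88 mm high (z), about 72 g; steel strip low on each face, ribs near the top. Both ends alike. Home, 38 to 64 mm of it still stands above the holder: hold it by its upper 35 mm only.
- insert_thin: the thin insert; origin mid bottom edge, axes as above. How both inserts go in: between the cheeks each resists with about 3 to 10 N by friction and stays wherever it is let go. A hidden stop, set anew for each slot, ends the push with the bottom edge 24 to 50 mm below the mouth.
- insert_thick: the thick insert; origin mid bottom edge, axes as above. How the stops feel, in both slots: first a light feeler plate (1.5 N, the last 3 mm), then the rubber-faced stop that adds about 5 N per mm over 2 mm to the friction, then is hard. A further rise of 5 N or so means that the insert has come to rest on the stop.
- kitchen_timer: bystander: red and white round kitchen timer, 66 mm across, 43 mm high; origin under its middle
- spoon_rest: bystander: pale ceramic spoon rest with a red rim, 148 x 69 x 36 mm; origin under its middle
- tumbler: bystander: clear glass tumbler, 81 mm across, 92 mm high; origin under its middle
Not all that is in view belongs to the job. Leave any green look-alike of the insert_thin alone. What is shaped like the insert_thick but purple is not meant.

How it is judged:
By the outcome, as a careful person would: the job done as asked, in the order asked, and still so for the second after the job is handed in, with the robot touching nothing.
It also fails if it takes over 69 s, if anything falls off the work surface, if the arm or the gripper's body presses on something with over 40 N, if the wrist force passes 120 N, or if a joint passes its speed limit or range.

## Working session

There is one attempt and no reset: what is moved stays moved. The work goes in short steps, Python scripts to look and compute and a tool call to move; the robot and the scene stay as the last step left them, time stands still between calls to the robot, and variables do not carry over. Pictures are saved under pics/ and viewed, at most 10 in all, crops included, and the job is handed in when it is done.

Besides the shell and the picture viewer there is one more tool, called after "Emit:" as name(argument=value, ...) on one line, values as JSON. carry_out: Moves the arm, as the interface text tells. Its arguments: {"type":"object","properties":{"commands":{"type":"array"}},"required":["commands"]}

```bash
mkdir -p pics; cat > h.py <<'E'
import numpy as np, cv2
from workcell import *
def snap(n,f):
    P=camera_params(n); im,d=capture(n); cv2.imwrite(f'pics/{f}.png',im[:,:,::-1]); np.savez(f'pics/{f}.npz',im=im,d=d,K=P["camera_matrix"],k1=P["k1"],T=P["T"]); return im,d
def load(f): return np.load(f'pics/{f}.npz')
def rays(S,uv):
    K=np.array(S['K']);k=float(S['k1']); uv=np.atleast_2d(uv).astype(float)
    return cv2.undistortPoints(uv.reshape(-1,1,2),K,np.array([k,0,0,0,0.])).reshape(-1,2)
def pts(S,uv,d):
    r=rays(S,uv); p=np.c_[r*np.ravel(d)[:,None],np.ravel(d)]; T=S['T']; return p@T[:3,:3].T+T[:3,3]
def plane(S,uv,z):
    r=rays(S,uv); T=S['T']; v=np.c_[r,np.ones(len(r))]@T[:3,:3].T; return T[:3,3]+v*((z-T[2,3])/v[:,2])[:,None]
E
python3 - <<'E'
from h import *
s=observe();print(s,grip_point_offset)
a,_=snap('scene','s1');b,_=snap('top','t1')
for n in('scene','top','wrist'):print(n,camera_params(n)['T'].round(3).tolist())
E
```

```text
{'time_s': 0.0, 'joint_positions': array([ 5.75191547e+01,  2.05976646e+01,  8.65984228e+01, -6.17438356e-04,
        7.29074612e+01, -6.59548114e+00]), 'joint_vel': array([-0.04921281, -0.04298848,  0.0478222 , -0.06336268,  0.04074231,
        0.010061  ]), 'tau': array([ 8.19237175e-04, -5.15375447e+01, -2.70723277e+01,  6.74412190e-02,
        3.55208956e-02, -1.75501514e-04]), 'tool_pos': array([0.26156402, 0.53916965, 0.19311619]), 'orientation': array([-1.79897069e+02, -1.13075315e-02,  1.54114808e+02]), 'ft_force': array([ 0.2100271 , -0.86624902,  0.26584796]), 'moment': array([ 0.01342895,  0.0594585 , -0.01250431]), 'gripper_force': 0.0, 'finger_gap': 0.08810188882664026} 0.0187
scene [[0.904, -0.194, 0.38, 0.233], [-0.427, -0.401, 0.811, -0.537], [-0.005, -0.895, -0.445, 0.469], [0.0, 0.0, 0.0, 1.0]]
top [[0.017, -0.987, 0.157, 0.414], [-1.0, -0.015, 0.016, 0.215], [-0.013, -0.157, -0.987, 0.912], [0.0, 0.0, 0.0, 1.0]]
wrist [[0.437, 0.869, 0.232, 0.199], [0.899, -0.422, -0.116, 0.57], [-0.003, 0.259, -0.966, 0.384], [0.0, 0.0, 0.0, 1.0]]
```

View pics/s1.png

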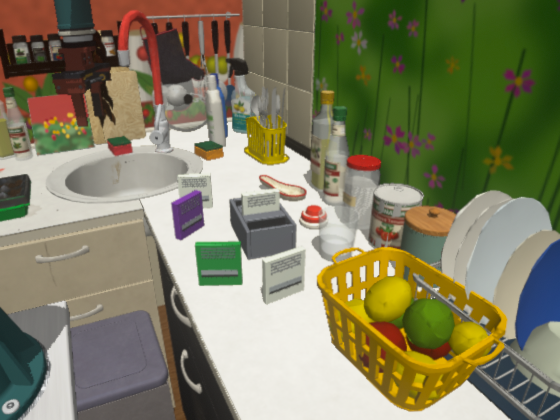

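View pics/t1.png

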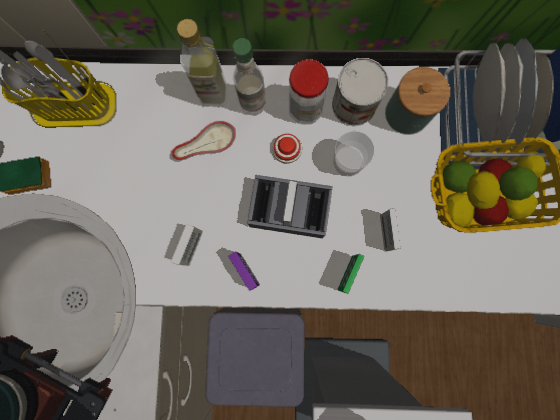

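The top view shows the holder at (290,205), with its fixed insert in the middle.
- Candidates for the inserts are white (185,244), white (391,229), purple (243,270) and green (350,274).
- By the description the two white ones are meant. Thickness decides which is thin and which is thick.

```bash
python3 - <<'E'
from h import *
S=load('t1');im=S['im'];d=S['d']
v,u=np.mgrid[0:420,0:560]
P=pts(S,np.c_[u.ravel(),v.ravel()],d.ravel()).reshape(420,560,3)
Z=P[...,2]
def rect(n,roi,lo,hi):
    x0,x1,y0,y1=roi
    m=np.zeros((420,560),bool);m[y0:y1,x0:x1]=1
    m&=(Z>lo)&(Z<hi)
    q=P[m]; r=cv2.minAreaRect((q[:,:2]*1000).astype(np.float32)); b=cv2.boxPoints(r)
    print(n,len(q),'zmed',np.median(q[:,2]).round(4),'c',np.round(r[0],1),'size',np.round(r[1],1),'ang',round(r[2],1), 'col',np.median(im[m],0), 'cen px',u[m].mean().round(),v[m].mean().round())
for n,roi in dict(A=(160,210,215,275),purple=(220,265,240,300),B=(365,410,200,260),green=(325,375,245,300)).items():
    rect(n,roi,.080,.1)
rect('holder',(235,345,165,250),.058,.072)
rect('fixed',(235,345,165,250),.095,.125)
print(Z[230:300:10,150].round(4), Z[200,230],Z[150,260])
sm=lambda a,x0,y0,x1,y1:cv2.resize(a[y0:y1,x0:x1,::-1],(0,0),fx=3,fy=3,interpolation=2)
cv2.imwrite('pics/c1.png',sm(im,155,165,420,310))
E
```

```text
A 404 zmed 0.0873 c [470.5 421.4] size [20.2 79.8] ang 69.8 col [178. 175. 174.] cen px 183.0 244.0
purple 391 zmed 0.0872 c [420.6 301.6] size [79.8 18.2] ang 33.3 col [107.  55. 132.] cen px 243.0 270.0
B 276 zmed 0.0874 c [508.    5.2] size [79.4 13.3] ang 6.3 col [178. 175. 175.] cen px 394.0 229.0
green 278 zmed 0.0873 c [419.1  86.7] size [12.7 79. ] ang 66.0 col [ 55. 139.  73.] cen px 353.0 273.0
holder 2524 zmed 0.0649 c [577.5 198.6] size [181.7 150.5] ang 82.1 col [94. 93. 96.] cen px 289.0 205.0
fixed 332 zmed 0.1093 c [555.8 211.2] size [15.9 80. ] ang 82.1 col [179. 175. 175.] cen px 290.0 201.0
[ 0.0021  0.0014 -0.0015  0.0006  0.0026  0.0018 -0.0016] -0.002228651087609723 0.00042379129685365946
```

View pics/c1.png

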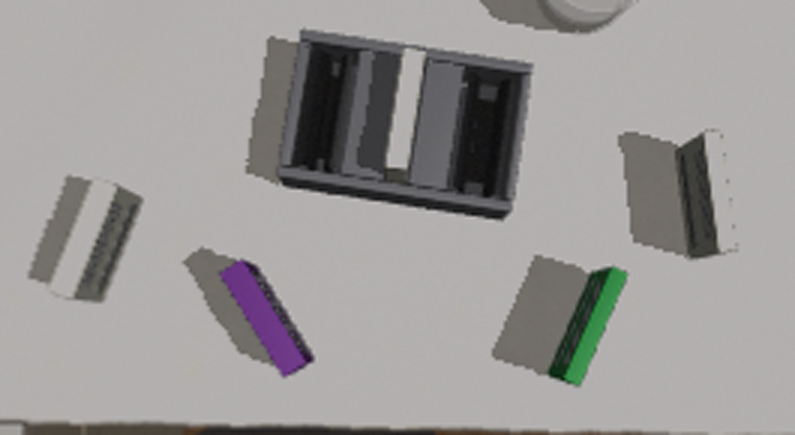

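The crop confirms it. A at top pixel (183,244) is about 18–20 mm thick, so it is the thick insert. B at (394,229) is about 13 mm, so it is the thin one. Purple and green are decoys. I'll do the thin one first, starting with a move above B.

Emit:
carry_out(commands=[{"rot": [0, 0, -0.4], "xyz": [-0.5, -0.4, -0.1], "grip": 1}, {"rot": [0, 0, -0.715], "xyz": [-0.91, -0.748, -0.1], "grip": 1}, {"rot": [0, 0, -0.715], "xyz": [-0.91, -0.748, -0.1], "grip": 1}, {"rot": [0, 0, -0.715], "xyz": [-0.91, -0.748, -0.1], "grip": 1}, {"rot": [0, 0, -0.715], "xyz": [-0.91, -0.748, -0.1], "grip": 1}, {"rot": [0, 0, -0.715], "xyz": [-0.91, -0.748, -0.1], "grip": 1}, {"rot": [0, 0, -0.715], "xyz": [-0.91, -0.748, -0.1], "grip": 1}, {"rot": [0, 0, -0.715], "xyz": [-0.91, -0.748, -0.1], "grip": 1}, {"rot": [0, 0, -0.715], "xyz": [-0.91, -0.748, -0.1], "grip": 1}, {"rot": [0, 0, -0.715], "xyz": [-0.91, -0.748, -0.1], "grip": 1}])

```text
time_s: 1.1
tool_pos: [0.467, 0.0928, 0.2362]
orientation: [180.0, -0.0, -173.7]
ft_force: [1.0, 1.4, -0.7]
finger_gap: 0.088
gripper_force: 0.0
```

```bash
cat >> h.py <<'E'
from scipy.spatial.transform import Rotation as R
def go(x,y,z,yaw):
    s=observe(); Rm=R.from_euler('xyz',s['orientation'],degrees=True)
    t=R.from_euler('xyz',[180,0,yaw],degrees=True)
    print('t',round(s['time_s'],2),'pos',s['tool_pos'].round(4),'rpy',s['orientation'].round(2),'F',s['ft_force'].round(1),'gap',round(s['finger_gap'],4),'gf',round(s['gripper_force'],1))
    print('xyz',(Rm.inv().apply(np.array([x,y,z])-s['tool_pos'])/.5).round(4),'rot',((Rm.inv()*t).as_rotvec()/(np.pi/4)).round(4))
E
python3 -c "
from h import *
go(.508,.005,.25,186.3)"
```

```text
t 1.1 pos [0.467  0.0928 0.2362] rpy [ 1.8000e+02 -1.0000e-02 -1.7371e+02] F [ 1.   1.4 -0.7] gap 0.088 gf 0.0
xyz [-0.0623 -0.1836 -0.0276] rot [ 0.     -0.0003 -0.0003]
```

Emit:
carry_out(commands=[{"rot": [0, 0, 0], "xyz": [-0.06, -0.18, -0.02], "grip": 1}, {"rot": [0, 0, 0], "xyz": [-0.06, -0.18, -0.02], "grip": 1}, {"rot": [0, 0, 0], "xyz": [-0.06, -0.18, -0.02], "grip": 1}, {"rot": [0, 0, 0], "xyz": [-0.06, -0.18, -0.02], "grip": 1}, {"rot": [0, 0, 0], "xyz": [-0.06, -0.18, -0.02], "grip": 1}, {"rot": [0, 0, 0], "xyz": [-0.06, -0.18, -0.02], "grip": 1}, {"rot": [0, 0, 0], "xyz": [-0.06, -0.18, -0.02], "grip": 1}, {"rot": [0, 0, 0], "xyz": [-0.06, -0.18, -0.02], "grip": 1}, {"rot": [0, 0, 0], "xyz": [-0.06, -0.18, -0.02], "grip": 1}, {"rot": [0, 0, 0], "xyz": [-0.06, -0.18, -0.02], "grip": 1}])

```text
time_s: 2.1
tool_pos: [0.5064, 0.0089, 0.2462]
orientation: [-180.0, 0.0, -173.7]
ft_force: [0.4, -0.3, 0.4]
finger_gap: 0.088
gripper_force: 0.0
```

```bash
cat >> h.py <<'E'
def tops(f,lo,hi,near,rad,name):
    S=load(f);d=S['d'];v,u=np.mgrid[0:420,0:560]
    P=pts(S,np.c_[u.ravel(),v.ravel()],d.ravel());k=(d.ravel()>0)&(P[:,2]>lo)&(P[:,2]<hi)&(np.hypot(P[:,0]-near[0],P[:,1]-near[1])<rad)
    q=P[k]; 
    if len(q)<20: print(name,'none');return
    r=cv2.minAreaRect((q[:,:2]*1000).astype(np.float32)); print(name,len(q),np.median(q[:,2]).round(4),'c',np.round(r[0],1),np.round(r[1],1),round(r[2],1),'px',u.ravel()[k].min(),u.ravel()[k].max(),v.ravel()[k].min(),v.ravel()[k].max())
E
python3 -c "
from h import *
go(.508,.005,.058,186.3)
snap('wrist','w1');tops('w1',.08,.1,(.508,.005),.06,'B')"
```

```text
t 2.1 pos [0.5064 0.0089 0.2462] rpy [-179.99    0.   -173.68] F [ 0.4 -0.3  0.4] gap 0.088 gf 0.0
xyz [-0.0023 -0.0081  0.3765] rot [-0.0001  0.      0.0004]
B 1122 0.0879 c [508.    5.1] [80.1 12.4] 5.9 px 275 288 148 232
```

View pics/w1.png

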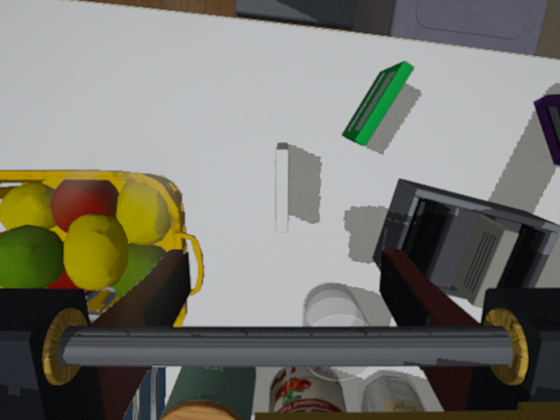

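The wrist view shows B at (281,190): 80 x 12.4 mm, top at 88 mm, so it is the thin insert. I'll check the basket's clearance for the gripper body, then descend.

```bash
python3 -c "
from h import *
for f in('t1','w1'):
    S=load(f);d=S['d'];v,u=np.mgrid[0:420,0:560]
    P=pts(S,np.c_[u.ravel(),v.ravel()],d.ravel());P=P[d.ravel()>0]
    for y in(-.06,-.07,-.08,-.09,-.1,-.11,-.12):
        k=(abs(P[:,1]-y)<.005)&(abs(P[:,0]-.508)<.06)
        print(f,y,P[k,2].max().round(3) if k.any() else None)
go(.508,.005,.1,186.3)
go(.508,.005,.058,186.3)
"
```

```text
t1 -0.06 0.113
t1 -0.07 0.115
t1 -0.08 0.112
t1 -0.09 0.112
t1 -0.1 0.111
t1 -0.11 0.111
t1 -0.12 0.111
w1 -0.06 0.365
w1 -0.07 0.114
w1 -0.08 0.112
w1 -0.09 0.111
w1 -0.1 0.112
w1 -0.11 0.111
w1 -0.12 0.111
t 2.15 pos [0.5064 0.0088 0.2462] rpy [-179.99    0.   -173.69] F [-0.9  0.2  0.3] gap 0.088 gf 0.0
xyz [-0.0022 -0.0079  0.2924] rot [-0.0002  0.      0.0002]
t 2.15 pos [0.5064 0.0088 0.2462] rpy [-179.99    0.   -173.69] F [-0.9  0.2  0.3] gap 0.088 gf 0.0
xyz [-0.0022 -0.0079  0.3764] rot [-0.0002  0.      0.0002]
```

Emit:
carry_out(commands=[{"rot": [0, 0, 0], "xyz": [-0.002, -0.008, 0], "grip": 0.14}, {"rot": [0, 0, 0], "xyz": [-0.002, -0.008, 0.08], "grip": 0.14}, {"rot": [0, 0, 0], "xyz": [-0.002, -0.008, 0.16], "grip": 0.14}, {"rot": [0, 0, 0], "xyz": [-0.002, -0.008, 0.23], "grip": 0.14}, {"rot": [0, 0, 0], "xyz": [-0.002, -0.008, 0.3], "grip": 0.14}, {"rot": [0, 0, 0], "xyz": [-0.002, -0.008, 0.35], "grip": 0.14}, {"rot": [0, 0, 0], "xyz": [-0.002, -0.008, 0.374], "grip": 0.14}, {"rot": [0, 0, 0], "xyz": [-0.002, -0.008, 0.374], "grip": 0.14}, {"rot": [0, 0, 0], "xyz": [-0.002, -0.008, 0.374], "grip": -1}, {"rot": [0, 0, 0], "xyz": [-0.002, -0.008, 0.374], "grip": -1}])

```text
time_s: 3.15
tool_pos: [0.5093, 0.0045, 0.0605]
orientation: [-180.0, 0.1, -173.7]
ft_force: [-0.3, -0.3, -0.3]
finger_gap: 0.0372
gripper_force: 0.0
```

Emit:
carry_out(commands=[{"rot": [0, 0, 0], "xyz": [0, 0, 0], "grip": -1}, {"rot": [0, 0, 0], "xyz": [0, 0, 0], "grip": -1}, {"rot": [0, 0, 0], "xyz": [0, 0, 0], "grip": -1}, {"rot": [0, 0, 0], "xyz": [0, 0, 0], "grip": -1}, {"rot": [0, 0, 0], "xyz": [0, 0, -0.05], "grip": -1}, {"rot": [0, 0, 0], "xyz": [0, 0, -0.12], "grip": -1}, {"rot": [0, 0, 0], "xyz": [0, 0, -0.2], "grip": -1}, {"rot": [0, 0, 0], "xyz": [0, 0, -0.28], "grip": -1}, {"rot": [0, 0, 0], "xyz": [0, 0, -0.28], "grip": -1}, {"rot": [0, 0, 0], "xyz": [0, 0, -0.28], "grip": -1}])

```text
time_s: 4.15
tool_pos: [0.5085, 0.0047, 0.2001]
orientation: [-180.0, 0.1, -173.7]
ft_force: [0.3, -0.4, -0.0]
finger_gap: 0.0001
gripper_force: 0.0
```

```bash
python3 -c "
from h import *
go(.563,.266,.2,172.1)
snap('wrist','w2');tops('w2',.1,.125,(.556,.211),.06,'fixed');tops('w2',.06,.072,(.575,.2),.13,'holder')"
```

```text
t 4.15 pos [0.5085 0.0047 0.2001] rpy [-1.7996e+02  1.3000e-01 -1.7371e+02] F [ 0.3 -0.4 -0. ] gap 0.0001 gf 0.0
xyz [-1.656e-01  5.075e-01  2.000e-04] rot [-0.0005  0.0031  0.3154]
fixed 2173 0.1092 c [555.9 211.5] [17.4 79.2] 81.3 px 497 558 241 325
holder 7817 0.0652 c [556.  210.4] [160.2 104.3] 82.0 px 404 559 195 325
```

View pics/w2.png

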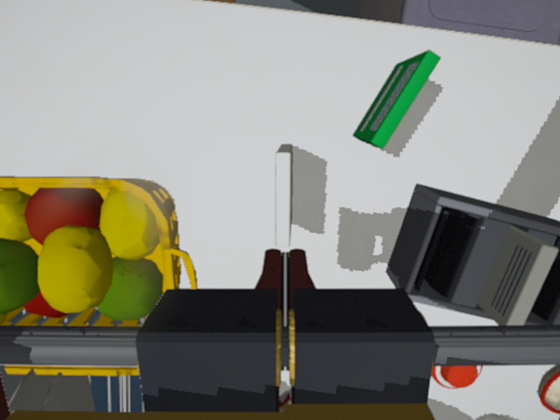

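The fingers are shut on nothing and the thin insert still stands at (284,195), because I lifted before the fingers had closed. The holder measures 160 x 104 mm, as expected. I'll open to 50 mm, re-measure and retry.

```bash
python3 -c "
from h import *
tops('w2',.08,.1,(.508,.005),.06,'B')"
```

```text
B 1485 0.088 c [508.1   1.9] [79.6 12.9] 5.8 px 275 290 151 246
```

Emit:
carry_out(commands=[{"rot": [0, 0, 0], "xyz": [0, 0, 0], "grip": 0.14}, {"rot": [0, 0, 0], "xyz": [0, 0, 0], "grip": 0.14}, {"rot": [0, 0, 0], "xyz": [0, 0, 0], "grip": 0.14}, {"rot": [0, 0, 0], "xyz": [0, 0, 0], "grip": 0.14}, {"rot": [0, 0, 0], "xyz": [0, 0, 0], "grip": 0.14}, {"rot": [0, 0, 0], "xyz": [0, 0, 0.06], "grip": 0.14}, {"rot": [0, 0, 0], "xyz": [0, 0, 0.12], "grip": 0.14}, {"rot": [0, 0, 0], "xyz": [0, 0, 0.18], "grip": 0.14}, {"rot": [0, 0, 0], "xyz": [0, 0, 0.18], "grip": 0.14}, {"rot": [0, 0, 0], "xyz": [0, 0, 0.18], "grip": 0.14}])

```text
time_s: 5.2
tool_pos: [0.5077, 0.0048, 0.1093]
orientation: [180.0, -0.1, -173.7]
ft_force: [-0.0, 0.2, 0.5]
finger_gap: 0.0503
gripper_force: 0.0
```

Emit:
carry_out(commands=[{"rot": [0, 0, 0], "xyz": [0, -0.006, 0.05], "grip": 0.14}, {"rot": [0, 0, 0], "xyz": [0, -0.006, 0.102], "grip": 0.14}, {"rot": [0, 0, 0], "xyz": [0, -0.006, 0.102], "grip": -1}, {"rot": [0, 0, 0], "xyz": [0, -0.006, 0.102], "grip": -1}, {"rot": [0, 0, 0], "xyz": [0, -0.006, 0.102], "grip": -1}, {"rot": [0, 0, 0], "xyz": [0, -0.006, 0.102], "grip": -1}, {"rot": [0, 0, 0], "xyz": [0, -0.006, 0.102], "grip": -1}, {"rot": [0, 0, 0], "xyz": [0, -0.006, 0.102], "grip": -1}, {"rot": [0, 0, 0], "xyz": [0, -0.006, 0.102], "grip": -1}, {"rot": [0, 0, 0], "xyz": [0, -0.006, 0.102], "grip": -1}])

```text
time_s: 6.2
tool_pos: [0.5096, 0.0016, 0.06]
orientation: [-180.0, 0.2, -173.7]
ft_force: [-1.4, -0.9, 11.4]
finger_gap: 0.0007
gripper_force: 5.5
```

```bash
python3 -c "
from h import *
go(.508,.002,.1,186.3)
snap('wrist','w3');tops('w3',.05,.11,(.508,.005),.06,'B')"
```

```text
t 6.2 pos [0.5096 0.0016 0.06  ] rpy [-1.7995e+02  1.7000e-01 -1.7370e+02] F [-1.4 -0.9 11.4] gap 0.0007 gf 5.5
xyz [ 0.0029  0.001  -0.0801] rot [-0.0011  0.0037 -0.0001]
B 3326 0.0881 c [503.4   0.6] [70.5 18.2] 12.7 px 262 307 170 326
```

View pics/w3.png

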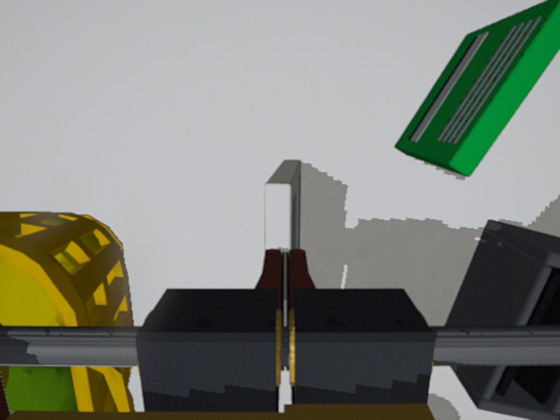

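```bash
python3 -c "
from h import *
S=load('w3');d=S['d']
for p in [(272,200),(280,240),(288,200),(297,180),(285,252),(275,262),(297,262),(275,280),(297,280),(285,300),(285,320),(240,300),(330,300),(262,340),(308,340)]:
    print(p,S['im'][p[1],p[0]],d[p[1],p[0]].round(3),pts(S,[p],[d[p[1],p[0]]]).round(4)[0])
q=np.array([.5096,.0016,.06]);T=S['T']
for q in ([.5096,.0016,.06],[.508,.002,.088],[.548,.006,.088],[.468,-.002,.088]):
    c=np.linalg.inv(T)@np.r_[q,1];K=S['K'];print(q,(K@(c[:3]/c[2]))[:2].round(0))
"
```

```text
(272, 200) [193 195 197] 0.165 [ 0.4769 -0.0083  0.0893]
(280, 240) [193 195 197] 0.172 [ 0.4953 -0.0029  0.0879]
(288, 200) [189 192 188] 0.167 [ 0.4765 -0.0013  0.0878]
(297, 180) [82 83 78] 0.212 [0.4752 0.0039 0.041 ]
(285, 252) [84 86 81] 0.172 [ 0.5006 -0.      0.0886]
(275, 262) [36 14 14] 0.156 [ 0.4993 -0.0043  0.1047]
(297, 262) [37 15  9] 0.156 [0.4981 0.0047 0.1053]
(275, 280) [37 15 10] 0.139 [ 0.4991 -0.0038  0.1223]
(297, 280) [40 21 17] 0.139 [0.4981 0.0042 0.1228]
(285, 300) [108 110 111] 0.178 [0.5242 0.0026 0.0894]
(285, 320) [116 119 119] 0.182 [0.5356 0.0038 0.0878]
(240, 300) [20 19 21] 0.08 [ 0.4786 -0.0119  0.178 ]
(330, 300) [17 15 19] 0.08 [0.4764 0.007  0.1782]
(262, 340) [30 34 41] 0.066 [ 0.4781 -0.0064  0.1924]
(308, 340) [36 38 43] 0.065 [0.4767 0.0015 0.1932]
[0.5096, 0.0016, 0.06] [286. 249.]
[0.508, 0.002, 0.088] [288. 267.]
[0.548, 0.006, 0.088] [287. 343.]
[0.468, -0.002, 0.088] [289. 181.]
```

```bash
python3 -c "
from h import *
for f in('w2','w3'):
    S=load(f);d=S['d'];print(f)
    for c in(272,285,298):
        for r in(225,235,243,248,252,256,262,270):
            print((c,r),S['im'][r,c],(pts(S,[(c,r)],[d[r,c]])[0]-([.5085,.0047,.2001] if f=='w2' else [.5096,.0016,.06])).round(4),end=' | ')
        print()
"
```

```text
w2
(272, 225) [205 207 208] [ 0.0476 -0.0097 -0.1989] | (272, 235) [204 207 209] [ 0.0589 -0.0086 -0.1993] | (272, 243) [205 207 209] [ 0.0685 -0.0077 -0.2005] | (272, 248) [158 156 157] [ 0.0741 -0.0071 -0.2002] | (272, 252) [43 20 18] [-0.0102 -0.0075  0.0332] | (272, 256) [43 20 16] [-0.0104 -0.0074  0.0385] | (272, 262) [43 21 20] [-0.0101 -0.0071  0.0445] | (272, 270) [39 15 14] [-0.0104 -0.0068  0.0534] | 
(285, 225) [204 207 208] [ 0.0202  0.0014 -0.1124] | (285, 235) [205 207 208] [ 0.0288  0.0024 -0.1121] | (285, 243) [204 207 207] [ 0.0359  0.0031 -0.1121] | (285, 248) [205 207 207] [ 0.0729  0.0071 -0.2012] | (285, 252) [143 144 143] [ 0.0768  0.0075 -0.1992] | (285, 256) [123 125 126] [ 0.0815  0.008  -0.1994] | (285, 262) [123 125 127] [-0.0048 -0.0011  0.0299] | (285, 270) [124 126 125] [-0.0009 -0.0007  0.0299] | 
(298, 225) [168 169 168] [ 0.045   0.0181 -0.2004] | (298, 235) [204 207 209] [ 0.0564  0.0195 -0.2008] | (298, 243) [204 207 208] [ 0.0652  0.0205 -0.1999] | (298, 248) [162 161 160] [ 0.0713  0.0213 -0.2011] | (298, 252) [45 24 21] [-0.0109  0.004   0.0318]
[... 682 characters left out ...]
243) [192 195 197] [-0.0134 -0.0021  0.0289] | (285, 248) [149 152 148] [-0.0112 -0.0018  0.0294] | (285, 252) [84 86 81] [-0.009  -0.0016  0.0286] | (285, 256) [73 73 68] [-0.007  -0.0014  0.0284] | (285, 262) [73 75 69] [-0.0043 -0.0011  0.029 ] | (285, 270) [72 74 67] [-0.     -0.0006  0.0282] | 
(298, 225) [69 73 72] [-0.0054  0.0066 -0.0292] | (298, 235) [64 68 66] [ 0.0015  0.0075 -0.0308] | (298, 243) [61 63 64] [ 0.007   0.0082 -0.0317] | (298, 248) [58 52 50] [ 0.0107  0.0087 -0.033 ] | (298, 252) [46 20 17] [-0.0112  0.004   0.0327] | (298, 256) [41 23 20] [-0.0116  0.0037  0.0387] | (298, 262) [40 19 16] [-0.0115  0.0035  0.0452] | (298, 270) [38 17 13] [-0.0114  0.0033  0.053 ] |
```

Depth shows that the physical fingertips end about 29 mm above the reported TCP, both in mid-air (w2) and here. At TCP z = 0.06 they closed on top of the insert. I'll raise, open, re-measure and grip about 27 mm lower.

Emit:
carry_out(commands=[{"rot": [0, 0, 0], "xyz": [0, 0, -0.02], "grip": -1}, {"rot": [0, 0, 0], "xyz": [0, 0, -0.06], "grip": -1}, {"rot": [0, 0, 0], "xyz": [0, 0, -0.1], "grip": 0.14}, {"rot": [0, 0, 0], "xyz": [0, 0, -0.1], "grip": 0.14}, {"rot": [0, 0, 0], "xyz": [0, 0, -0.1], "grip": 0.14}, {"rot": [0, 0, 0], "xyz": [0, 0, -0.1], "grip": 0.14}, {"rot": [0, 0, 0], "xyz": [0, 0, -0.1], "grip": 0.14}, {"rot": [0, 0, 0], "xyz": [0, 0, -0.1], "grip": 0.14}, {"rot": [0, 0, 0], "xyz": [0, 0, -0.1], "grip": 0.14}, {"rot": [0, 0, 0], "xyz": [0, 0, -0.1], "grip": 0.14}])

```text
time_s: 7.25
tool_pos: [0.5081, 0.0018, 0.1079]
orientation: [180.0, -0.0, -173.7]
ft_force: [1.3, -0.7, -0.2]
finger_gap: 0.0501
gripper_force: 0.0
```

```bash
python3 -c "
from h import *
snap('wrist','w4');tops('w4',.08,.095,(.508,.005),.06,'B')
snap('top','t2');tops('t2',.08,.1,(.508,.005),.06,'Btop')
go(.508,-.002,.032,186)
S=load('w4');d=S['d']
for p in [(190,290),(230,262),(225,270),(340,270),(345,262)]:
    print(p,S['im'][p[1],p[0]],(pts(S,[p],[d[p[1],p[0]]])[0]-observe()['tool_pos']).round(4))
"
```

```text
B 2804 0.088 c [ 5.087e+02 -1.000e-01] [80.  12.8] 5.7 px 272 293 168 299
Btop 50 0.0874 c [475.9  -5.1] [13.7 12.5] 3.1 px 396 403 241 248
t 7.35 pos [0.5082 0.0018 0.108 ] rpy [-1.8000e+02 -2.0000e-02 -1.7371e+02] F [ 0.8  0.7 -0.1] gap 0.0502 gf 0.0
xyz [ 0.0011 -0.0075  0.1521] rot [-0.     -0.0004  0.0064]
(190, 290) [36 17 17] [-0.0077 -0.0344  0.0715]
(230, 262) [120 122 124] [-0.0017 -0.0261  0.0291]
(225, 270) [12 11 14] [-0.0038 -0.0264  0.0431]
(340, 270) [40 40 40] [-0.0044  0.024   0.0317]
(345, 262) [12 14 15] [-0.0122  0.0236  0.0413]
```

View pics/w4.png

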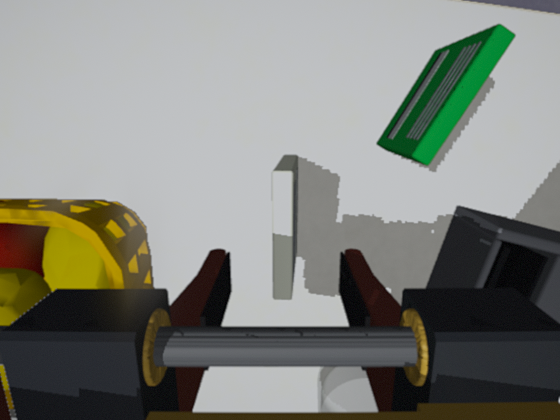

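The insert still stands, centre (508.7, -0.1) mm and upright. I'll descend to TCP z = 0.033 and close for longer.

Emit:
carry_out(commands=[{"rot": [0, 0, 0], "xyz": [0, -0.004, 0.05], "grip": 0.14}, {"rot": [0, 0, 0], "xyz": [0, -0.004, 0.1], "grip": 0.14}, {"rot": [0, 0, 0], "xyz": [0, -0.004, 0.13], "grip": 0.14}, {"rot": [0, 0, 0], "xyz": [0, -0.004, 0.15], "grip": 0.14}, {"rot": [0, 0, 0], "xyz": [0, -0.004, 0.15], "grip": -1}, {"rot": [0, 0, 0], "xyz": [0, -0.004, 0.15], "grip": -1}, {"rot": [0, 0, 0], "xyz": [0, -0.004, 0.15], "grip": -1}, {"rot": [0, 0, 0], "xyz": [0, -0.004, 0.15], "grip": -1}, {"rot": [0, 0, 0], "xyz": [0, -0.004, 0.15], "grip": -1}, {"rot": [0, 0, 0], "xyz": [0, -0.004, 0.15], "grip": -1}])

```text
time_s: 8.35
tool_pos: [0.5089, -0.0003, 0.0338]
orientation: [-180.0, 0.1, -173.7]
ft_force: [-0.6, 0.5, 3.7]
finger_gap: 0.0117
gripper_force: 30.0
```

Gripped: gap 11.7 mm, 30 N. Now lifting.

Emit:
carry_out(commands=[{"rot": [0, 0, 0], "xyz": [0, 0, -0.08], "grip": -1}, {"rot": [0, 0, 0], "xyz": [0, 0, -0.16], "grip": -1}, {"rot": [0, 0, 0], "xyz": [0, 0, -0.25], "grip": -1}, {"rot": [0, 0, 0], "xyz": [0, 0, -0.332], "grip": -1}, {"rot": [0, 0, 0.1], "xyz": [-0.04, 0.1, -0.332], "grip": -1}, {"rot": [0, 0, 0.2], "xyz": [-0.08, 0.2, -0.332], "grip": -1}, {"rot": [0, 0, 0.315], "xyz": [-0.11, 0.3, -0.332], "grip": -1}, {"rot": [0, 0, 0.315], "xyz": [-0.14, 0.4, -0.332], "grip": -1}, {"rot": [0, 0, 0.315], "xyz": [-0.166, 0.515, -0.332], "grip": -1}, {"rot": [0, 0, 0.315], "xyz": [-0.166, 0.515, -0.332], "grip": -1}])

```text
time_s: 9.35
tool_pos: [0.5627, 0.2692, 0.1989]
orientation: [179.9, -0.0, 172.3]
ft_force: [-0.8, -0.4, -0.9]
finger_gap: 0.0118
gripper_force: 30.0
```

```bash
python3 -c "
from h import *
go(.5637,.2657,.16,172)
snap('wrist','w5');tops('w5',.1,.125,(.556,.211),.045,'fixed');tops('w5',.06,.072,(.556,.211),.13,'holder')
z=observe()['tool_pos'][2]
tops('w5',z+.04,z+.062,(.56,.266),.06,'held')"
```

```text
t 9.35 pos [0.5627 0.2692 0.1989] rpy [179.91  -0.   172.27] F [-0.8 -0.4 -0.9] gap 0.0118 gf 30.0
xyz [-0.003  -0.0067  0.0778] rot [ 0.002  -0.0001  0.0059]
fixed 2226 0.1099 c [555.9 212.3] [15.9 79.9] 81.9 px 198 223 156 258
holder 11659 0.0657 c [555.9 211.9] [162.2 103.7] 82.1 px 123 313 137 252
held 5655 0.253 c [562.  270.3] [79.7 30.8] 3.8 px 242 326 190 379
```

The holder now measures 162 x 104 mm, centre (555.9, 212), which puts slot_thin at (563.5, 266.5). I'll align and descend to the mouth.

Emit:
carry_out(commands=[{"rot": [0, 0, 0.005], "xyz": [-0.002, -0.005, 0], "grip": -1}, {"rot": [0, 0, 0.005], "xyz": [-0.002, -0.005, 0.05], "grip": -1}, {"rot": [0, 0, 0.005], "xyz": [-0.002, -0.005, 0.1], "grip": -1}, {"rot": [0, 0, 0.005], "xyz": [-0.002, -0.005, 0.14], "grip": -1}, {"rot": [0, 0, 0.005], "xyz": [-0.002, -0.005, 0.17], "grip": -1}, {"rot": [0, 0, 0.005], "xyz": [-0.002, -0.005, 0.19], "grip": -1}, {"rot": [0, 0, 0.005], "xyz": [-0.002, -0.005, 0.2], "grip": -1}, {"rot": [0, 0, 0.005], "xyz": [-0.002, -0.005, 0.2], "grip": -1}, {"rot": [0, 0, 0.005], "xyz": [-0.002, -0.005, 0.2], "grip": -1}, {"rot": [0, 0, 0.005], "xyz": [-0.002, -0.005, 0.2], "grip": -1}])

```text
time_s: 10.4
tool_pos: [0.5639, 0.2623, 0.1]
orientation: [180.0, 0.1, 171.9]
ft_force: [-0.5, -0.3, -0.0]
finger_gap: 0.0116
gripper_force: 30.0
```

```bash
cat >> h.py <<'E'
def ft(n=3):
    a=[observe()]
    for _ in range(n): capture('top'); a.append(observe())
    f=np.array([s['ft_force'] for s in a]);print('t',round(a[-1]['time_s'],2),'z',np.mean([s['tool_pos'] for s in a],0).round(5),'F',f.mean(0).round(2),'Fz',f[:,2].round(1),'M',np.mean([s['moment'] for s in a],0).round(2),'gap',round(a[-1]['finger_gap'],4))
E
python3 -c "
from h import *
go(.5635,.2665,.0798,172.1);ft()
snap('wrist','w6')
S=load('w6');d=S['d']
im=S['im']"
```

```text
t 10.4 pos [0.5639 0.2623 0.1   ] rpy [1.7997e+02 7.0000e-02 1.7189e+02] F [-0.5 -0.3 -0. ] gap 0.0116 gf 30.0
xyz [0.0021 0.0082 0.0403] rot [ 0.0006  0.0015 -0.0047]
t 10.55 z [0.56381 0.26235 0.09982] F [-0.16 -0.15 -0.78] Fz [-0.  -1.1 -1.7 -0.2] M [ 0.02 -0.01  0.01] gap 0.0119
```

View pics/w6.png

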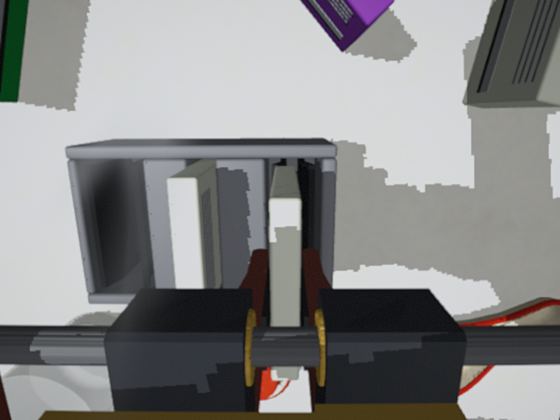

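The view shows the insert at columns 270–300, left of the middle of the narrow slot (265–320). The TCP readout agrees: it is 4 mm short in y. I'll shift it, then go down to a depth of about 19 mm.

Emit:
carry_out(commands=[{"rot": [0, 0, 0], "xyz": [0.002, 0.008, 0], "grip": -1}, {"rot": [0, 0, -0.004], "xyz": [0.002, 0.008, 0], "grip": -1}, {"rot": [0, 0, -0.004], "xyz": [0.002, 0.008, 0.004], "grip": -1}, {"rot": [0, 0, -0.004], "xyz": [0.002, 0.008, 0.01], "grip": -1}, {"rot": [0, 0, -0.004], "xyz": [0.002, 0.008, 0.016], "grip": -1}, {"rot": [0, 0, -0.004], "xyz": [0.002, 0.008, 0.022], "grip": -1}, {"rot": [0, 0, -0.004], "xyz": [0.002, 0.008, 0.028], "grip": -1}, {"rot": [0, 0, -0.004], "xyz": [0.002, 0.008, 0.034], "grip": -1}, {"rot": [0, 0, -0.004], "xyz": [0.002, 0.008, 0.038], "grip": -1}, {"rot": [0, 0, -0.004], "xyz": [0.002, 0.008, 0.038], "grip": -1}])

```text
time_s: 11.6
tool_pos: [0.5635, 0.2665, 0.0801]
orientation: [180.0, 0.1, 172.1]
ft_force: [1.2, 1.3, 1.7]
finger_gap: 0.012
gripper_force: 30.0
```

```bash
python3 -c "
from h import *
go(.5635,.2665,.0798,172.1);ft()"
```

```text
t 11.6 pos [0.5635 0.2665 0.0801] rpy [1.7998e+02 5.0000e-02 1.7207e+02] F [1.2 1.3 1.7] gap 0.012 gf 30.0
xyz [-0.      0.0001  0.0007] rot [ 0.0005  0.0012 -0.0007]
t 11.75 z [0.56347 0.26645 0.08014] F [1.71 1.58 1.01] Fz [1.7 1.1 0.5 0.8] M [ 0.42 -0.41  0.  ] gap 0.0116
```

Emit:
carry_out(commands=[{"rot": [0, 0, 0], "xyz": [0, 0, 0.0005], "grip": -1}, {"rot": [0, 0, 0], "xyz": [0, 0, 0.001], "grip": -1}, {"rot": [0, 0, 0], "xyz": [0, 0, 0.0015], "grip": -1}, {"rot": [0, 0, 0], "xyz": [0, 0, 0.002], "grip": -1}, {"rot": [0, 0, 0], "xyz": [0, 0, 0.0025], "grip": -1}, {"rot": [0, 0, 0], "xyz": [0, 0, 0.003], "grip": -1}, {"rot": [0, 0, 0], "xyz": [0, 0, 0.0035], "grip": -1}, {"rot": [0, 0, 0], "xyz": [0, 0, 0.004], "grip": -1}, {"rot": [0, 0, 0], "xyz": [0, 0, 0.0045], "grip": -1}, {"rot": [0, 0, 0], "xyz": [0, 0, 0.005], "grip": -1}])

```text
time_s: 12.75
tool_pos: [0.5627, 0.2663, 0.0776]
orientation: [-180.0, -0.0, 172.1]
ft_force: [0.4, 2.0, 3.1]
finger_gap: 0.0119
gripper_force: 30.0
```

```bash
python3 -c "
from h import *
ft()"
```

```text
t 12.9 z [0.56272 0.26632 0.07755] F [0.34 2.5  2.54] Fz [3.1 2.2 2.6 2.2] M [ 0.61 -0.18  0.02] gap 0.0117
```

Emit:
carry_out(commands=[{"rot": [0, 0, 0], "xyz": [0, 0, 0.0006], "grip": -1}, {"rot": [0, 0, 0], "xyz": [0, 0, 0.0012], "grip": -1}, {"rot": [0, 0, 0], "xyz": [0, 0, 0.0018], "grip": -1}, {"rot": [0, 0, 0], "xyz": [0, 0, 0.0024], "grip": -1}, {"rot": [0, 0, 0], "xyz": [0, 0, 0.003], "grip": -1}, {"rot": [0, 0, 0], "xyz": [0, 0, 0.0036], "grip": -1}, {"rot": [0, 0, 0], "xyz": [0, 0, 0.0042], "grip": -1}, {"rot": [0, 0, 0], "xyz": [0, 0, 0.0048], "grip": -1}, {"rot": [0, 0, 0], "xyz": [0, 0, 0.0054], "grip": -1}, {"rot": [0, 0, 0], "xyz": [0, 0, 0.006], "grip": -1}])

```text
time_s: 13.9
tool_pos: [0.5629, 0.2663, 0.0746]
orientation: [-180.0, -0.0, 172.1]
ft_force: [0.5, 1.9, 3.5]
finger_gap: 0.0121
gripper_force: 30.0
```

```bash
python3 -c "
from h import *
ft()"
```

```text
t 14.05 z [0.56295 0.26629 0.07462] F [0.32 2.36 2.5 ] Fz [3.5 2.4 2.6 1.6] M [ 0.58 -0.05  0.02] gap 0.0115
```

Depth is 25.3 mm with steady friction. Next 3 mm.

Emit:
carry_out(commands=[{"rot": [0, 0, 0], "xyz": [0, 0, 0.0006], "grip": -1}, {"rot": [0, 0, 0], "xyz": [0, 0, 0.0012], "grip": -1}, {"rot": [0, 0, 0], "xyz": [0, 0, 0.0018], "grip": -1}, {"rot": [0, 0, 0], "xyz": [0, 0, 0.0024], "grip": -1}, {"rot": [0, 0, 0], "xyz": [0, 0, 0.003], "grip": -1}, {"rot": [0, 0, 0], "xyz": [0, 0, 0.0036], "grip": -1}, {"rot": [0, 0, 0], "xyz": [0, 0, 0.0042], "grip": -1}, {"rot": [0, 0, 0], "xyz": [0, 0, 0.0048], "grip": -1}, {"rot": [0, 0, 0], "xyz": [0, 0, 0.0054], "grip": -1}, {"rot": [0, 0, 0], "xyz": [0, 0, 0.006], "grip": -1}])

```text
time_s: 15.05
tool_pos: [0.563, 0.2663, 0.0716]
orientation: [-180.0, 0.0, 172.1]
ft_force: [0.5, 2.7, 2.0]
finger_gap: 0.0118
gripper_force: 30.0
```

```bash
python3 -c "
from h import *
ft()"
```

```text
t 15.2 z [0.56298 0.26629 0.07162] F [0.95 2.64 2.13] Fz [2.  2.2 2.  2.4] M [ 0.54 -0.1   0.01] gap 0.0115
```

Emit:
carry_out(commands=[{"rot": [0, 0, 0], "xyz": [0, 0, 0.0008], "grip": -1}, {"rot": [0, 0, 0], "xyz": [0, 0, 0.0016], "grip": -1}, {"rot": [0, 0, 0], "xyz": [0, 0, 0.0024], "grip": -1}, {"rot": [0, 0, 0], "xyz": [0, 0, 0.0032], "grip": -1}, {"rot": [0, 0, 0], "xyz": [0, 0, 0.004], "grip": -1}, {"rot": [0, 0, 0], "xyz": [0, 0, 0.0048], "grip": -1}, {"rot": [0, 0, 0], "xyz": [0, 0, 0.0056], "grip": -1}, {"rot": [0, 0, 0], "xyz": [0, 0, 0.0064], "grip": -1}, {"rot": [0, 0, 0], "xyz": [0, 0, 0.0072], "grip": -1}, {"rot": [0, 0, 0], "xyz": [0, 0, 0.008], "grip": -1}])

```text
time_s: 16.2
tool_pos: [0.5629, 0.2663, 0.0676]
orientation: [-180.0, -0.0, 172.1]
ft_force: [0.0, 2.4, 2.5]
finger_gap: 0.0117
gripper_force: 30.0
```

```bash
python3 -c "
from h import *
ft()"
```

```text
t 16.35 z [0.5629  0.26629 0.06757] F [0.48 2.44 2.14] Fz [2.5 1.6 2.3 2.1] M [ 0.58 -0.12  0.03] gap 0.0116
```

Emit:
carry_out(commands=[{"rot": [0, 0, 0], "xyz": [0, 0, 0.0008], "grip": -1}, {"rot": [0, 0, 0], "xyz": [0, 0, 0.0016], "grip": -1}, {"rot": [0, 0, 0], "xyz": [0, 0, 0.0024], "grip": -1}, {"rot": [0, 0, 0], "xyz": [0, 0, 0.0032], "grip": -1}, {"rot": [0, 0, 0], "xyz": [0, 0, 0.004], "grip": -1}, {"rot": [0, 0, 0], "xyz": [0, 0, 0.0048], "grip": -1}, {"rot": [0, 0, 0], "xyz": [0, 0, 0.0056], "grip": -1}, {"rot": [0, 0, 0], "xyz": [0, 0, 0.0064], "grip": -1}, {"rot": [0, 0, 0], "xyz": [0, 0, 0.0072], "grip": -1}, {"rot": [0, 0, 0], "xyz": [0, 0, 0.008], "grip": -1}])

```text
time_s: 17.35
tool_pos: [0.563, 0.2663, 0.0636]
orientation: [-180.0, -0.0, 172.1]
ft_force: [1.4, 2.6, 2.7]
finger_gap: 0.0118
gripper_force: 30.0
```

```bash
python3 -c "
from h import *
ft()"
```

```text
t 17.5 z [0.56293 0.26628 0.06358] F [0.89 2.25 2.51] Fz [2.7 2.5 2.2 2.5] M [ 0.6  -0.07  0.01] gap 0.0114
```

Emit:
carry_out(commands=[{"rot": [0, 0, 0], "xyz": [0, 0, 0.0008], "grip": -1}, {"rot": [0, 0, 0], "xyz": [0, 0, 0.0016], "grip": -1}, {"rot": [0, 0, 0], "xyz": [0, 0, 0.0024], "grip": -1}, {"rot": [0, 0, 0], "xyz": [0, 0, 0.0032], "grip": -1}, {"rot": [0, 0, 0], "xyz": [0, 0, 0.004], "grip": -1}, {"rot": [0, 0, 0], "xyz": [0, 0, 0.0048], "grip": -1}, {"rot": [0, 0, 0], "xyz": [0, 0, 0.0056], "grip": -1}, {"rot": [0, 0, 0], "xyz": [0, 0, 0.0064], "grip": -1}, {"rot": [0, 0, 0], "xyz": [0, 0, 0.0072], "grip": -1}, {"rot": [0, 0, 0], "xyz": [0, 0, 0.008], "grip": -1}])

```text
time_s: 18.5
tool_pos: [0.563, 0.2663, 0.0597]
orientation: [-180.0, 0.0, 172.1]
ft_force: [-0.5, 2.1, 3.9]
finger_gap: 0.0118
gripper_force: 30.0
```

```bash
python3 -c "
from h import *
ft()"
```

```text
t 18.65 z [0.56297 0.2663  0.05964] F [-0.13  2.42  4.05] Fz [3.9 4.6 2.8 4.9] M [ 0.56 -0.07 -0.  ] gap 0.012
```

The feeler is touched: +1.6 N at 40.2 mm. Smaller steps from here.

Emit:
carry_out(commands=[{"rot": [0, 0, 0], "xyz": [0, 0, 0.0004], "grip": -1}, {"rot": [0, 0, 0], "xyz": [0, 0, 0.0008], "grip": -1}, {"rot": [0, 0, 0], "xyz": [0, 0, 0.0012], "grip": -1}, {"rot": [0, 0, 0], "xyz": [0, 0, 0.0016], "grip": -1}, {"rot": [0, 0, 0], "xyz": [0, 0, 0.002], "grip": -1}, {"rot": [0, 0, 0], "xyz": [0, 0, 0.0024], "grip": -1}, {"rot": [0, 0, 0], "xyz": [0, 0, 0.0028], "grip": -1}, {"rot": [0, 0, 0], "xyz": [0, 0, 0.003], "grip": -1}, {"rot": [0, 0, 0], "xyz": [0, 0, 0.003], "grip": -1}, {"rot": [0, 0, 0], "xyz": [0, 0, 0.003], "grip": -1}])

```text
time_s: 19.65
tool_pos: [0.5631, 0.2663, 0.0588]
orientation: [180.0, 0.0, 172.1]
ft_force: [-0.3, 2.2, 7.6]
finger_gap: 0.012
gripper_force: 30.0
```

```bash
python3 -c "
from h import *
ft()"
```

```text
t 19.8 z [0.56305 0.26633 0.05874] F [-0.44  1.73  8.41] Fz [7.6 8.7 8.7 8.6] M [0.41 0.2  0.03] gap 0.0114
```

Emit:
carry_out(commands=[{"rot": [0, 0, 0], "xyz": [0, 0, 0.0004], "grip": -1}, {"rot": [0, 0, 0], "xyz": [0, 0, 0.0008], "grip": -1}, {"rot": [0, 0, 0], "xyz": [0, 0, 0.0012], "grip": -1}, {"rot": [0, 0, 0], "xyz": [0, 0, 0.0016], "grip": -1}, {"rot": [0, 0, 0], "xyz": [0, 0, 0.0016], "grip": -1}, {"rot": [0, 0, 0], "xyz": [0, 0, 0.0016], "grip": -1}, {"rot": [0, 0, 0], "xyz": [0, 0, 0.0016], "grip": -1}, {"rot": [0, 0, 0], "xyz": [0, 0, 0.0016], "grip": -1}, {"rot": [0, 0, 0], "xyz": [0, 0, 0.0016], "grip": -1}, {"rot": [0, 0, 0], "xyz": [0, 0, 0.0016], "grip": -1}])

```text
time_s: 20.8
tool_pos: [0.5631, 0.2663, 0.0582]
orientation: [180.0, 0.0, 172.1]
ft_force: [-0.7, 1.5, 9.8]
finger_gap: 0.0117
gripper_force: 30.0
```

```bash
python3 -c "
from h import *
ft(1)"
```

```text
t 20.85 z [0.56308 0.26635 0.05824] F [-1.2   2.19 10.02] Fz [ 9.8 10.2] M [0.41 0.3  0.06] gap 0.0118
```

Fz is 10 N, about 7.5 N over friction, so the insert is on the stop. I'll let go with a narrow opening to spare the fixed insert, then rise.

Emit:
carry_out(commands=[{"rot": [0, 0, 0], "xyz": [0, 0, 0], "grip": -0.3}, {"rot": [0, 0, 0], "xyz": [0, 0, 0], "grip": -0.3}, {"rot": [0, 0, 0], "xyz": [0, 0, 0], "grip": -0.3}, {"rot": [0, 0, 0], "xyz": [0, 0, 0], "grip": -0.3}, {"rot": [0, 0, 0], "xyz": [0, 0, 0], "grip": -0.3}, {"rot": [0, 0, 0], "xyz": [0, 0, -0.03], "grip": -0.3}, {"rot": [0, 0, 0], "xyz": [0, 0, -0.08], "grip": -0.3}, {"rot": [0, 0, 0], "xyz": [0, 0, -0.16], "grip": -0.1}, {"rot": [0, 0, 0], "xyz": [0, 0, -0.24], "grip": 0.2}, {"rot": [0, 0, 0], "xyz": [0, 0, -0.28], "grip": 0.4}])

```text
time_s: 21.85
tool_pos: [0.5646, 0.2668, 0.2011]
orientation: [179.9, 0.2, 172.1]
ft_force: [0.4, 1.1, 0.3]
finger_gap: 0.0513
gripper_force: 0.0
```

```bash
python3 -c "
from h import *
go(.4705,.4214,.15,159.8)
snap('wrist','w7');tops('w7',.1,.13,(.5635,.2665),.035,'thin home');
tops('w7',.06,.1,(.4705,.4214),.05,'A')"
```

```text
t 21.85 pos [0.5646 0.2668 0.2011] rpy [179.89   0.24 172.07] F [0.4 1.1 0.3] gap 0.0513 gf 0.0
xyz [0.2294 0.28   0.1017] rot [0.0031 0.0051 0.2727]
thin home 1464 0.1131 c [563.4 265.6] [12.9 69.7] 82.3 px 275 292 161 250
A 4012 0.0872 c [470.8 422. ] [19.8 79.8] 71.2 px 433 501 0 108
```

The thin insert's top is at 113 mm, so it is 41 mm deep, centred and aligned. Now to the thick insert.

Emit:
carry_out(commands=[{"rot": [0, 0, 0.13], "xyz": [0.07, 0.08, 0.04], "grip": 0.4}, {"rot": [0, 0, 0.273], "xyz": [0.14, 0.16, 0.08], "grip": 0.4}, {"rot": [0, 0, 0.273], "xyz": [0.2, 0.24, 0.12], "grip": 0.4}, {"rot": [0, 0, 0.273], "xyz": [0.229, 0.28, 0.15], "grip": 0.4}, {"rot": [0, 0, 0.273], "xyz": [0.229, 0.28, 0.15], "grip": 0.4}, {"rot": [0, 0, 0.273], "xyz": [0.229, 0.28, 0.15], "grip": 0.4}, {"rot": [0, 0, 0.273], "xyz": [0.229, 0.28, 0.15], "grip": 0.4}, {"rot": [0, 0, 0.273], "xyz": [0.229, 0.28, 0.15], "grip": 0.4}, {"rot": [0, 0, 0.273], "xyz": [0.229, 0.28, 0.15], "grip": 0.4}, {"rot": [0, 0, 0.273], "xyz": [0.229, 0.28, 0.15], "grip": 0.4}])

```text
time_s: 22.9
tool_pos: [0.4697, 0.4202, 0.1229]
orientation: [180.0, 0.0, 159.7]
ft_force: [0.4, -0.1, -0.1]
finger_gap: 0.0613
gripper_force: 0.0
```

```bash
python3 -c "
from h import *
snap('wrist','w8')
tops('w8',.083,.094,(.4705,.4214),.06,'A')
go(.4705,.4214,.034,159.8)"
```

```text
A 3536 0.0879 c [470.1 422.8] [18.  79.7] 70.7 px 274 304 164 286
t 22.95 pos [0.4696 0.4203 0.1228] rpy [1.7997e+02 2.0000e-02 1.5972e+02] F [ 0.  -0.4  0.6] gap 0.0613 gf 0.0
xyz [-0.0009  0.0027  0.1776] rot [ 0.0006  0.0005 -0.0018]
```

Emit:
carry_out(commands=[{"rot": [0, 0, -0.02], "xyz": [0.001, 0.005, 0.05], "grip": 0.4}, {"rot": [0, 0, -0.02], "xyz": [0.001, 0.005, 0.11], "grip": 0.4}, {"rot": [0, 0, -0.02], "xyz": [0.001, 0.005, 0.16], "grip": 0.4}, {"rot": [0, 0, -0.02], "xyz": [0.001, 0.005, 0.178], "grip": -1}, {"rot": [0, 0, -0.02], "xyz": [0.001, 0.005, 0.178], "grip": -1}, {"rot": [0, 0, -0.02], "xyz": [0.001, 0.005, 0.178], "grip": -1}, {"rot": [0, 0, -0.02], "xyz": [0.001, 0.005, 0.178], "grip": -1}, {"rot": [0, 0, -0.02], "xyz": [0.001, 0.005, 0.178], "grip": -1}, {"rot": [0, 0, -0.02], "xyz": [0.001, 0.005, 0.178], "grip": -1}, {"rot": [0, 0, -0.02], "xyz": [0.001, 0.005, 0.178], "grip": -1}])

```text
time_s: 23.95
tool_pos: [0.4698, 0.4237, 0.0343]
orientation: [179.9, 0.1, 160.7]
ft_force: [-1.4, -1.1, 5.1]
finger_gap: 0.018
gripper_force: 30.0
```

```bash
python3 -c "
from h import *
go(.5483,.1575,.2,172.1)"
```

```text
t 23.95 pos [0.4698 0.4237 0.0343] rpy [1.7993e+02 5.0000e-02 1.6069e+02] F [-1.4 -1.1  5.1] gap 0.018 gf 30.0
xyz [-0.3245 -0.4502 -0.3316] rot [ 0.0015  0.0014 -0.2536]
```

Gripped: 18.0 mm gap, 30 N. Lift and carry.

Emit:
carry_out(commands=[{"rot": [0, 0, 0], "xyz": [0, 0, -0.09], "grip": -1}, {"rot": [0, 0, 0], "xyz": [0, 0, -0.18], "grip": -1}, {"rot": [0, 0, 0], "xyz": [0, 0, -0.27], "grip": -1}, {"rot": [0, 0, -0.05], "xyz": [-0.03, -0.04, -0.332], "grip": -1}, {"rot": [0, 0, -0.15], "xyz": [-0.08, -0.11, -0.332], "grip": -1}, {"rot": [0, 0, -0.25], "xyz": [-0.14, -0.19, -0.332], "grip": -1}, {"rot": [0, 0, -0.253], "xyz": [-0.2, -0.27, -0.332], "grip": -1}, {"rot": [0, 0, -0.253], "xyz": [-0.26, -0.36, -0.332], "grip": -1}, {"rot": [0, 0, -0.253], "xyz": [-0.3245, -0.45, -0.332], "grip": -1}, {"rot": [0, 0, -0.253], "xyz": [-0.3245, -0.45, -0.332], "grip": -1}])

```text
time_s: 24.95
tool_pos: [0.549, 0.1525, 0.1994]
orientation: [-179.9, 0.0, 171.8]
ft_force: [0.6, 0.3, -0.4]
finger_gap: 0.0179
gripper_force: 30.0
```

Emit:
carry_out(commands=[{"rot": [0, 0, 0], "xyz": [0, 0, 0], "grip": -1}, {"rot": [0, 0, 0], "xyz": [0, 0, 0], "grip": -1}, {"rot": [0, 0, 0], "xyz": [0, 0, 0.03], "grip": -1}, {"rot": [0, 0, 0], "xyz": [0, 0, 0.07], "grip": -1}, {"rot": [0, 0, 0], "xyz": [0, 0, 0.11], "grip": -1}, {"rot": [0, 0, 0], "xyz": [0, 0, 0.14], "grip": -1}, {"rot": [0, 0, 0], "xyz": [0, 0, 0.16], "grip": -1}, {"rot": [0, 0, 0], "xyz": [0, 0, 0.17], "grip": -1}, {"rot": [0, 0, 0], "xyz": [0, 0, 0.17], "grip": -1}, {"rot": [0, 0, 0], "xyz": [0, 0, 0.17], "grip": -1}])

```text
time_s: 25.95
tool_pos: [0.5484, 0.1578, 0.1149]
orientation: [180.0, 0.0, 172.1]
ft_force: [-0.3, -0.1, 0.3]
finger_gap: 0.0181
gripper_force: 30.0
```

```bash
python3 -c "
from h import *
go(.5483,.1575,.0813,172.1)
snap('wrist','w9')"
```

```text
t 25.95 pos [0.5484 0.1578 0.1149] rpy [1.7999e+02 5.0000e-02 1.7210e+02] F [-0.3 -0.1  0.3] gap 0.0181 gf 30.0
xyz [ 0.0001 -0.0006  0.0672] rot [ 0.0003  0.001  -0.    ]
```

View pics/w9.png

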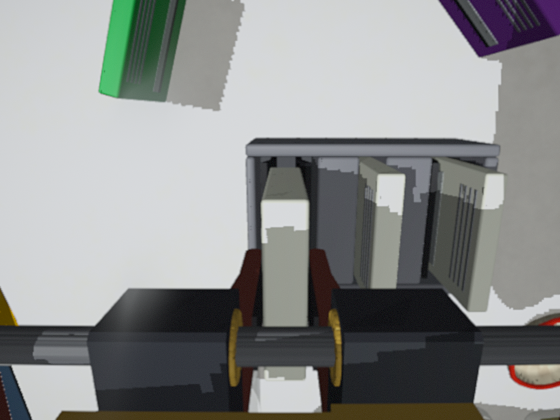

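The thick insert (columns 262–310) hangs centred over the wide slot, and the thin one stands at (470,230). Descending to a depth of about 19 mm.

Emit:
carry_out(commands=[{"rot": [0, 0, 0], "xyz": [0, 0, 0.015], "grip": -1}, {"rot": [0, 0, 0], "xyz": [0, 0, 0.028], "grip": -1}, {"rot": [0, 0, 0], "xyz": [0, 0, 0.034], "grip": -1}, {"rot": [0, 0, 0], "xyz": [0, 0, 0.04], "grip": -1}, {"rot": [0, 0, 0], "xyz": [0, 0, 0.046], "grip": -1}, {"rot": [0, 0, 0], "xyz": [0, 0, 0.052], "grip": -1}, {"rot": [0, 0, 0], "xyz": [0, 0, 0.058], "grip": -1}, {"rot": [0, 0, 0], "xyz": [0, 0, 0.063], "grip": -1}, {"rot": [0, 0, 0], "xyz": [0, 0, 0.067], "grip": -1}, {"rot": [0, 0, 0], "xyz": [0, 0, 0.067], "grip": -1}])

```text
time_s: 27.0
tool_pos: [0.5486, 0.1574, 0.0809]
orientation: [180.0, 0.1, 172.1]
ft_force: [1.2, 2.3, 0.8]
finger_gap: 0.0177
gripper_force: 30.0
```

```bash
python3 -c "
from h import *
ft()"
```

```text
t 27.15 z [0.54855 0.15741 0.08093] F [1.6  1.83 0.75] Fz [0.8 0.5 0.7 0.9] M [ 0.49 -0.42 -0.01] gap 0.0179
```

Depth 19.4 mm. Creep 2.5 mm.

Emit:
carry_out(commands=[{"rot": [0, 0, 0], "xyz": [0, 0, 0.0005], "grip": -1}, {"rot": [0, 0, 0], "xyz": [0, 0, 0.001], "grip": -1}, {"rot": [0, 0, 0], "xyz": [0, 0, 0.0015], "grip": -1}, {"rot": [0, 0, 0], "xyz": [0, 0, 0.002], "grip": -1}, {"rot": [0, 0, 0], "xyz": [0, 0, 0.0025], "grip": -1}, {"rot": [0, 0, 0], "xyz": [0, 0, 0.003], "grip": -1}, {"rot": [0, 0, 0], "xyz": [0, 0, 0.0035], "grip": -1}, {"rot": [0, 0, 0], "xyz": [0, 0, 0.004], "grip": -1}, {"rot": [0, 0, 0], "xyz": [0, 0, 0.0045], "grip": -1}, {"rot": [0, 0, 0], "xyz": [0, 0, 0.005], "grip": -1}])

```text
time_s: 28.15
tool_pos: [0.5477, 0.1573, 0.0783]
orientation: [-180.0, -0.0, 172.1]
ft_force: [0.4, 3.0, 2.8]
finger_gap: 0.0176
gripper_force: 30.0
```

```bash
python3 -c "
from h import *
ft()"
```

```text
t 28.3 z [0.54766 0.15729 0.07825] F [0.85 2.21 2.54] Fz [2.8 2.6 2.3 2.5] M [ 0.66 -0.18  0.02] gap 0.0178
```

Emit:
carry_out(commands=[{"rot": [0, 0, 0], "xyz": [0, 0, 0.0006], "grip": -1}, {"rot": [0, 0, 0], "xyz": [0, 0, 0.0012], "grip": -1}, {"rot": [0, 0, 0], "xyz": [0, 0, 0.0018], "grip": -1}, {"rot": [0, 0, 0], "xyz": [0, 0, 0.0024], "grip": -1}, {"rot": [0, 0, 0], "xyz": [0, 0, 0.003], "grip": -1}, {"rot": [0, 0, 0], "xyz": [0, 0, 0.0036], "grip": -1}, {"rot": [0, 0, 0], "xyz": [0, 0, 0.0042], "grip": -1}, {"rot": [0, 0, 0], "xyz": [0, 0, 0.0048], "grip": -1}, {"rot": [0, 0, 0], "xyz": [0, 0, 0.0054], "grip": -1}, {"rot": [0, 0, 0], "xyz": [0, 0, 0.006], "grip": -1}])

```text
time_s: 29.3
tool_pos: [0.5479, 0.1573, 0.0753]
orientation: [-180.0, -0.0, 172.1]
ft_force: [0.3, 1.8, 2.8]
finger_gap: 0.0181
gripper_force: 30.0
```

```bash
python3 -c "
from h import *
ft()"
```

```text
t 29.45 z [0.54793 0.15727 0.07532] F [-0.04  2.78  2.44] Fz [2.8 2.5 2.3 2.2] M [ 0.64 -0.03  0.01] gap 0.0179
```

Depth 25 mm, friction steady at 2.4 N. Steps of 3.5 mm.

Emit:
carry_out(commands=[{"rot": [0, 0, 0], "xyz": [0, 0, 0.0007], "grip": -1}, {"rot": [0, 0, 0], "xyz": [0, 0, 0.0014], "grip": -1}, {"rot": [0, 0, 0], "xyz": [0, 0, 0.0021], "grip": -1}, {"rot": [0, 0, 0], "xyz": [0, 0, 0.0028], "grip": -1}, {"rot": [0, 0, 0], "xyz": [0, 0, 0.0035], "grip": -1}, {"rot": [0, 0, 0], "xyz": [0, 0, 0.0042], "grip": -1}, {"rot": [0, 0, 0], "xyz": [0, 0, 0.0049], "grip": -1}, {"rot": [0, 0, 0], "xyz": [0, 0, 0.0056], "grip": -1}, {"rot": [0, 0, 0], "xyz": [0, 0, 0.0063], "grip": -1}, {"rot": [0, 0, 0], "xyz": [0, 0, 0.007], "grip": -1}])

```text
time_s: 30.45
tool_pos: [0.548, 0.1573, 0.0719]
orientation: [-180.0, 0.0, 172.1]
ft_force: [0.4, 1.9, 3.2]
finger_gap: 0.0177
gripper_force: 30.0
```

```bash
python3 -c "
from h import *
ft()"
```

```text
t 30.6 z [0.54802 0.15727 0.07183] F [0.4  2.69 2.4 ] Fz [3.2 2.5 1.5 2.5] M [ 0.64 -0.15 -0.01] gap 0.0179
```

Emit:
carry_out(commands=[{"rot": [0, 0, 0], "xyz": [0, 0, 0.0007], "grip": -1}, {"rot": [0, 0, 0], "xyz": [0, 0, 0.0014], "grip": -1}, {"rot": [0, 0, 0], "xyz": [0, 0, 0.0021], "grip": -1}, {"rot": [0, 0, 0], "xyz": [0, 0, 0.0028], "grip": -1}, {"rot": [0, 0, 0], "xyz": [0, 0, 0.0035], "grip": -1}, {"rot": [0, 0, 0], "xyz": [0, 0, 0.0042], "grip": -1}, {"rot": [0, 0, 0], "xyz": [0, 0, 0.0049], "grip": -1}, {"rot": [0, 0, 0], "xyz": [0, 0, 0.0056], "grip": -1}, {"rot": [0, 0, 0], "xyz": [0, 0, 0.0063], "grip": -1}, {"rot": [0, 0, 0], "xyz": [0, 0, 0.007], "grip": -1}])

```text
time_s: 31.6
tool_pos: [0.5479, 0.1573, 0.0683]
orientation: [-180.0, -0.0, 172.1]
ft_force: [0.6, 2.6, 2.9]
finger_gap: 0.0182
gripper_force: 30.0
```

```bash
python3 -c "
from h import *
ft()"
```

```text
t 31.75 z [0.54791 0.15727 0.06831] F [0.46 2.62 2.23] Fz [2.9 1.6 2.2 2.1] M [ 0.64 -0.1   0.02] gap 0.0183
```

Depth 32 mm.

Emit:
carry_out(commands=[{"rot": [0, 0, 0], "xyz": [0, 0, 0.0007], "grip": -1}, {"rot": [0, 0, 0], "xyz": [0, 0, 0.0014], "grip": -1}, {"rot": [0, 0, 0], "xyz": [0, 0, 0.0021], "grip": -1}, {"rot": [0, 0, 0], "xyz": [0, 0, 0.0028], "grip": -1}, {"rot": [0, 0, 0], "xyz": [0, 0, 0.0035], "grip": -1}, {"rot": [0, 0, 0], "xyz": [0, 0, 0.0042], "grip": -1}, {"rot": [0, 0, 0], "xyz": [0, 0, 0.0049], "grip": -1}, {"rot": [0, 0, 0], "xyz": [0, 0, 0.0056], "grip": -1}, {"rot": [0, 0, 0], "xyz": [0, 0, 0.0063], "grip": -1}, {"rot": [0, 0, 0], "xyz": [0, 0, 0.007], "grip": -1}])

```text
time_s: 32.75
tool_pos: [0.5479, 0.1573, 0.0648]
orientation: [-180.0, -0.0, 172.1]
ft_force: [-0.2, 2.0, 2.4]
finger_gap: 0.0179
gripper_force: 30.0
```

```bash
python3 -c "
from h import *
ft()"
```

```text
t 32.9 z [0.54794 0.15726 0.06481] F [0.27 2.28 2.58] Fz [2.4 3.3 2.3 2.3] M [ 0.65 -0.09 -0.  ] gap 0.0176
```

Emit:
carry_out(commands=[{"rot": [0, 0, 0], "xyz": [0, 0, 0.0007], "grip": -1}, {"rot": [0, 0, 0], "xyz": [0, 0, 0.0014], "grip": -1}, {"rot": [0, 0, 0], "xyz": [0, 0, 0.0021], "grip": -1}, {"rot": [0, 0, 0], "xyz": [0, 0, 0.0028], "grip": -1}, {"rot": [0, 0, 0], "xyz": [0, 0, 0.0035], "grip": -1}, {"rot": [0, 0, 0], "xyz": [0, 0, 0.0042], "grip": -1}, {"rot": [0, 0, 0], "xyz": [0, 0, 0.0049], "grip": -1}, {"rot": [0, 0, 0], "xyz": [0, 0, 0.0056], "grip": -1}, {"rot": [0, 0, 0], "xyz": [0, 0, 0.0063], "grip": -1}, {"rot": [0, 0, 0], "xyz": [0, 0, 0.007], "grip": -1}])

```text
time_s: 33.9
tool_pos: [0.5479, 0.1573, 0.0614]
orientation: [-180.0, -0.0, 172.1]
ft_force: [0.6, 2.9, 3.1]
finger_gap: 0.0179
gripper_force: 30.0
```

```bash
python3 -c "
from h import *
ft()"
```

```text
t 34.05 z [0.54795 0.15726 0.06132] F [0.77 3.05 2.71] Fz [3.1 3.  2.4 2.4] M [ 0.65 -0.13  0.  ] gap 0.0179
```

Emit:
carry_out(commands=[{"rot": [0, 0, 0], "xyz": [0, 0, 0.0006], "grip": -1}, {"rot": [0, 0, 0], "xyz": [0, 0, 0.0012], "grip": -1}, {"rot": [0, 0, 0], "xyz": [0, 0, 0.0018], "grip": -1}, {"rot": [0, 0, 0], "xyz": [0, 0, 0.0024], "grip": -1}, {"rot": [0, 0, 0], "xyz": [0, 0, 0.003], "grip": -1}, {"rot": [0, 0, 0], "xyz": [0, 0, 0.0036], "grip": -1}, {"rot": [0, 0, 0], "xyz": [0, 0, 0.0042], "grip": -1}, {"rot": [0, 0, 0], "xyz": [0, 0, 0.0048], "grip": -1}, {"rot": [0, 0, 0], "xyz": [0, 0, 0.0054], "grip": -1}, {"rot": [0, 0, 0], "xyz": [0, 0, 0.006], "grip": -1}])

```text
time_s: 35.05
tool_pos: [0.548, 0.1573, 0.0584]
orientation: [-180.0, -0.0, 172.1]
ft_force: [0.1, 3.2, 4.1]
finger_gap: 0.0183
gripper_force: 30.0
```

```bash
python3 -c "
from h import *
ft()"
```

```text
t 35.2 z [0.54797 0.15727 0.05836] F [0.37 2.66 3.52] Fz [4.1 4.1 3.8 2.1] M [ 0.63 -0.11 -0.  ] gap 0.0183
```

The feeler may be touched at 42 mm. Step 1.5 mm.

Emit:
carry_out(commands=[{"rot": [0, 0, 0], "xyz": [0, 0, 0.0004], "grip": -1}, {"rot": [0, 0, 0], "xyz": [0, 0, 0.0008], "grip": -1}, {"rot": [0, 0, 0], "xyz": [0, 0, 0.0012], "grip": -1}, {"rot": [0, 0, 0], "xyz": [0, 0, 0.0016], "grip": -1}, {"rot": [0, 0, 0], "xyz": [0, 0, 0.002], "grip": -1}, {"rot": [0, 0, 0], "xyz": [0, 0, 0.0024], "grip": -1}, {"rot": [0, 0, 0], "xyz": [0, 0, 0.0028], "grip": -1}, {"rot": [0, 0, 0], "xyz": [0, 0, 0.003], "grip": -1}, {"rot": [0, 0, 0], "xyz": [0, 0, 0.003], "grip": -1}, {"rot": [0, 0, 0], "xyz": [0, 0, 0.003], "grip": -1}])

```text
time_s: 36.2
tool_pos: [0.548, 0.1573, 0.0573]
orientation: [-180.0, 0.0, 172.1]
ft_force: [-0.4, 2.0, 7.4]
finger_gap: 0.0174
gripper_force: 30.0
```

```bash
python3 -c "
from h import *
ft()"
```

```text
t 36.35 z [0.54806 0.15728 0.05729] F [-0.47  2.26  7.79] Fz [7.4 7.1 8.5 8.1] M [0.57 0.13 0.  ] gap 0.0176
```

Into the rubber at 7.8 N. A little more, as for the first.

Emit:
carry_out(commands=[{"rot": [0, 0, 0], "xyz": [0, 0, 0.0004], "grip": -1}, {"rot": [0, 0, 0], "xyz": [0, 0, 0.0008], "grip": -1}, {"rot": [0, 0, 0], "xyz": [0, 0, 0.0012], "grip": -1}, {"rot": [0, 0, 0], "xyz": [0, 0, 0.0016], "grip": -1}, {"rot": [0, 0, 0], "xyz": [0, 0, 0.0018], "grip": -1}, {"rot": [0, 0, 0], "xyz": [0, 0, 0.0018], "grip": -1}, {"rot": [0, 0, 0], "xyz": [0, 0, 0.0018], "grip": -1}, {"rot": [0, 0, 0], "xyz": [0, 0, 0.0018], "grip": -1}, {"rot": [0, 0, 0], "xyz": [0, 0, 0.0018], "grip": -1}, {"rot": [0, 0, 0], "xyz": [0, 0, 0.0018], "grip": -1}])

```text
time_s: 37.35
tool_pos: [0.5481, 0.1573, 0.0567]
orientation: [-180.0, 0.0, 172.1]
ft_force: [-1.1, 2.4, 11.3]
finger_gap: 0.0177
gripper_force: 30.0
```

```bash
python3 -c "
from h import *
ft(2)"
```

```text
t 37.45 z [0.54808 0.15728 0.05671] F [-0.9   2.   11.18] Fz [11.3 11.  11.3] M [0.53 0.33 0.01] gap 0.0178
```

It is on the stop at 11.2 N. Let go and rise.

Emit:
carry_out(commands=[{"rot": [0, 0, 0], "xyz": [0, 0, 0], "grip": -0.18}, {"rot": [0, 0, 0], "xyz": [0, 0, 0], "grip": -0.18}, {"rot": [0, 0, 0], "xyz": [0, 0, 0], "grip": -0.18}, {"rot": [0, 0, 0], "xyz": [0, 0, 0], "grip": -0.18}, {"rot": [0, 0, 0], "xyz": [0, 0, 0], "grip": -0.18}, {"rot": [0, 0, 0], "xyz": [0, 0, -0.03], "grip": -0.18}, {"rot": [0, 0, 0], "xyz": [0, 0, -0.08], "grip": -0.18}, {"rot": [0, 0, 0], "xyz": [0, 0, -0.16], "grip": -0.18}, {"rot": [0, 0, 0], "xyz": [0, 0, -0.24], "grip": -0.18}, {"rot": [0, 0, 0], "xyz": [0, 0, -0.3], "grip": -0.18}])

```text
time_s: 38.45
tool_pos: [0.5485, 0.1573, 0.2084]
orientation: [180.0, 0.1, 172.1]
ft_force: [0.8, 0.5, -0.1]
finger_gap: 0.0361
gripper_force: 0.0
```

```bash
python3 -c "
from h import *
snap('wrist','w10')
tops('w10',.1,.13,(.5483,.1575),.035,'thick');tops('w10',.1,.13,(.5635,.2665),.035,'thin')
s=observe();print(s['time_s'],s['tool_pos'],s['ft_force'])
snap('scene','s2')"
```

```text
thick 2017 0.111 c [548.2 156.3] [18.6 69.6] 82.6 px 273 296 161 247
thin 1783 0.1126 c [563.3 265.3] [13.4 69.8] 81.6 px 409 437 160 248
38.5 [0.55134898 0.1578199  0.2130697 ] [1.41665413 0.33648223 3.02451077]
```

View pics/w10.png

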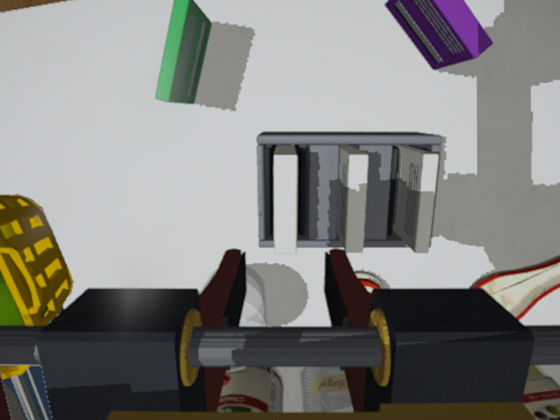

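The view shows both inserts home and upright beside the fixed one: thick at (285,200), thin at (418,200). The gripper is clear of everything.

```bash
python3 -c "
from workcell import *
print(sign_off())"
```

```text
the job is handed in; nothing more can be done
None
```

Both inserts are in their own slots, resting on the hidden stops (thin about 41 mm deep, thick about 43 mm), with readings during each push no higher than about 11 N, and the job was handed in at 38.5 s; my first two grasps of the thin insert missed and nudged it a few millimetres before the third held.

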